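Hook a shelf bracket into a slotted upright and push it down to lock

ROBOT

A 6-joint arm with a two-finger parallel gripper is mounted at the origin on a cart in front of the work surface, level with it; the furniture and walls round the work are solid. World frame = base frame: x ahead of the robot, y to its left, z up, the work surface at z = 0. Lengths are in m, angles in rad, forces in N, time in s.
With the tool pointing down it reaches from about 0.35 to 0.975 m from the base axis. Payload 4.9 kg.
Tool frame: the origin (TCP) lies midway between the tips of the shut fingers; the grasp point (between the pads) lies 19 mm behind it; z points along the fingers, y is the line along which they close (so a half turn about z gives the same grasp; the last joint's range is limited). The gripper opens to 85 mm and grips with 20 to 120 N. Pads are 22 mm wide; open, the fingers measure 114 mm over their backs; the gripper's body (76 mm by 85 mm) begins 54 mm behind the grasp point. The pads swing forward as they close: fully open they stand 13 mm farther back than shut.
Start: joints at [1.052, 0.053, 1.613, -0, 1.476, -0.119], TCP at [0.243, 0.576, 0.209] pointing down, gripper open.
Joint ranges: [-3.01, 3.01], [-1.01, 2.22], [0.06, 2.58], [-1.02, 4.17], [0.09, 2.62], [-3.14, 3.14]. Speed limits (rad/s): [2.57, 2.57, 3.14, 3.14, 3.14, 3.14].

INTERFACE

Orientations are given as a unit quaternion [w, x, y, z].
In Python, from plant import state, grab_frame, job_done, cut_out, place_of gives the robot as it stands.
- The arm moves only by the tool jog_arm, never from a script. Its argument "motion" is text: rows parted by semicolons, each of 7 numbers parted by spaces: the opening in per cent of the stroke, from 0 (shut) to 100 (fully open), then the shift along the tool's x, y, z as a fraction of full scale, then the turn, a rotation vector about the tool's x, y, z as a fraction of full scale. A call has exactly 5 rows; each row is the pose to reach, as a shift and turn from the pose commanded when the call began, along the tool's axes at that moment; what a row does not reach only later rows make up. Full scale, the value 1, is 50 cm for a shift and 1.5 rad for a turn. A row lasts 1/8 s, in which the tool goes at most 62.5 mm and 10.7 degrees, less where a joint would pass 70% of its speed; a pose out of reach is approached as far as the arm can. A call with a number of a shift or a turn outside -1 to 1 is refused whole. A call with a gripper value outside its range is refused whole. The fingers move at their own pace and stop on an object; the grip force is fixed at half the most. Time passes only in rows, so rows that repeat a pose let the fingers close, or fill a call up. It gives the time, the measured TCP pose, the force, the opening and the grip force at its end, in the units of the state.
- state(): the state, without advancing time (a new reading comes with each control period).
- grab_frame(name): name is "scene" or "top" or "wrist"; returns a dict with "color" (400x640x3 uint8, red, green, blue), "range_z" (400x640 float32, m along the optical axis (not along the pixel's ray), 0 where there is no reading), "intrinsics" (3x3 intrinsics, pixels), "k1" (the pictures are not rectified: a ray, as slopes to the right and down, at radius r is drawn at 1 + k1 r^2 times it, then the intrinsics apply), "world_from_camera" (4x4, takes a point from camera to world coordinates). Camera axes: x right, y up, looking along -z (the intrinsics and any distortion apply to the point x, -y, -z); pixel columns grow to the right and rows downward; lengths in m; the calibration is good to about 2 mm. A picture is of the moment at which its call begins.
- job_done(): hands the job in; it is judged then, once.
Trained networks look in the newest picture that a camera, given by its name, has taken for a name from the list of things; names that differ only in an ending like _2 or _b are one class to them, and where a whole thing is asked for, a point or a joint stands for the part that bears it (a point fixed in the world has none). Each returns a list of dicts, best first, with "p" (0 to 1); they miss things now and then, are a little off and sometimes report something else, mostly with a low value. They report only what shows in the picture. A call takes as long as a camera call.
- cut_out(camera, thing): "pixels" (400x640 bool, what is visible of it).
- place_of(camera, thing): "at" ([x, y, z] in m, in world coordinates, good to about 4 mm: a listed point, or the origin of a listed thing).
The state is a dict: "time": time; "joint_pos": joint angles; "joint_vel": joint speeds; "joint_efforts": joint torques, N m; "tool_pos": TCP position; "tool_rot": TCP orientation; "contact_force": force on the tool from outside, world axes, zero at the start; "ft_torque": the same for the moment, N m; "gripper_width": opening from 0.0 (shut) to 1.0 (fully open); "grasp_force": force on a finger pad.
Only numpy, scipy, OpenCV 4.12 (cv2) and the standard library are available. Lean on these libraries where they do the work, as an engineer would, in place of code of your own. Each camera call takes 0.05 s, during which the arm holds its last target. There are 200 camera calls.

TASK

Hang the blue shelf bracket on the slotted upright: pick it up by its web, hook both of its tabs into the two slots of the steel strip, then push it straight down until it is fully home and the brass lock pin has sprung out again into its back plate, and let go. The strip may be clamped off-centre, so feel for the slots gently, keeping every push of the bracket against the upright under 40 N, and leave the other things on the bench where they are.

Things in the scene. Friction and masses are not known exactly. Their poses are not given: they have to be found in the camera images.
- bracket: Loose blue metal shelf bracket, 0.35 kg, 101 x 44 x 118 mm (x, y, z), standing on its 6 mm foot plate. Origin: underside, below the middle of the grip. x points to its back (tab side), z up. Back plate 34 mm wide, flat back face at x = +32 mm, z 0 to 108; its lowest 6 mm are bevelled to ride over the pin; above a 4 mm cross bar a window (z 10 to 24) takes the pin.
- bracket_grip (a point): Where to hold the bracket, 100 mm above its origin: upright web 10 mm thick in y (dark pad; x -24 to +26 mm, top at z = 118 mm of the bracket), taken from above, fingers closing along the bracket's y. Axes as the bracket's.
- bracket_tabs (a point): On the bracket's back face, level with the underside of the upper tab (x 32, y 0, z 78 mm of the bracket). Two steel tabs, 6 mm wide in y, 23 high, stand out 10.5 mm behind the face: bracket z 32 to 55 and 78 to 101. Top 9 mm of each is the neck; the lower 14 mm is a hanging lip, 5.5 mm behind the face, so that it hooks behind the 4 mm strip.
- upright: Fixed grey channel post, 86 mm wide, 178 high, on a base plate 110 x 130 x 8. Origin: underside of base on the bench, centred in y; z up; slotted side faces -x (to the robot). There a 58 mm wide, 4 mm thick steel strip, front face at x = -20 mm, hollow behind, has two slots 9 mm wide, one above the other: z 96 to 123 and 142 to 169. The strip is clamped up to 12 mm left or right (y): not measured.
- upright_entry (a point): Where the bracket's origin is when the tabs, square to the strip, are fully through the slots and the back face touches the strip: x -52, z 66 mm (+-2) of the upright; the true y is shifted by the strip's unmeasured +-12 mm. Axes as the upright's. Come from about 20 mm nearer the robot and push along +x.
- upright_seat (a point): Where the bracket's origin ends, 16 mm straight below the entry: x -52, z 50 mm of the upright (y again shifted with the strip); hanging free it droops up to 0.04 rad and 2 mm. The tab necks then sit on the slots' lower ends. From about 2 mm below the entry on, the bevel rides on the lock pin: a push of about 5 to 20 N down is needed until it clicks.
- lock_pin (a joint): Brass round-nosed spring pin, 7 mm thick, in the strip below the slots (z = 64.5 mm of the upright, on the slots' centre line), sticking out 4 mm. Value in m: 0 out, 0.004 pressed in flush by the back plate (2 N to start, 4 N flush). It is pressed in on the bracket's way down and springs out again (0) into the window when the bracket is home and locked.
- mixing_cup: clear plastic mixing cup, 140 mm across, 85 high, loose bystander; origin centre of underside
- yellow_tin: small paint tin with yellow drips, 74 mm across, 62 high, loose bystander; origin centre of underside
- marker: black marker pen, 18 x 130 x 19 mm, loose bystander; origin centre of underside
- sanding_block: blue-grey sanding block, 64 x 118 x 30 mm, loose bystander; origin centre of underside

How it is judged:
On the way, in this order (a step that is already met when the one before it is completed fails the run):
1. the bracket is lifted clear of the bench (height (world z) of bracket above 0.02 m), for 0.1 s.
2. both tabs are through the slots, the back plate close against the strip, not yet pushed down (x of bracket in the frame of upright between -0.0565 and -0.049 m and z of bracket in the frame of upright between 0.0535 and 0.073 m and y of bracket in the frame of upright between -0.018 and 0.018 m), for 0.1 s.
At the end, for the whole second after the job is handed in: Released and at rest on both tabs: in the upright's frame the bracket's origin is at x -56.5 to -49, y within 18, z 44.5 to 52.5 mm (down on its stop), tilted under 0.08 and turned under 0.15 rad from the upright; the lock pin is out again (under 1.5 mm) (x of bracket in the frame of upright between -0.0565 and -0.049 m and z of bracket in the frame of upright between 0.0445 and 0.0525 m and y of bracket in the frame of upright between -0.018 and 0.018 m and angle between the z axis of bracket and the z axis of upright, either way round below 0.08 rad and angle between the x axis of bracket and the x axis of upright, either way round below 0.15 rad and value of joint lock_pin below 0.0015 m and linear speed of bracket below 0.02 m/s); the robot touches nothing.
It fails at once if the bracket is forced against the upright with more than 40 N (contact force between bracket and upright above 40 N).
It fails at once if the arm or fingers press on the upright with more than 25 N (contact force between any of the arm, the fingers and upright above 25 N).
It fails at once if the mixing cup, yellow tin, marker or sanding block is moved by more than 30 mm (distance of any of mixing_cup, yellow_tin, marker, sanding_block from where it was at the start of the episode above 0.03 m).
It also fails if it takes over 54 s, if anything falls off the work surface, if the arm or the gripper's body presses on something with over 40 N, if the wrist force passes 120 N, or if a joint passes its speed limit or range.

## Working session

There is one attempt and no reset: what is moved stays moved. The work goes in short steps, Python scripts to look and compute and a tool call to move; the robot and the scene stay as the last step left them, time stands still between calls to the robot, and variables do not carry over. Pictures are saved under pics/ and viewed, at most 10 in all, crops included, and the job is handed in when it is done.

Besides the shell and the picture viewer there is one more tool, called after "Emit:" by a JSON object that holds its "name" and its "arguments", one argument or row to a line. jog_arm: Moves the arm, as the interface text tells. Shift numbers are shares of 50 cm and turn numbers shares of 1.5 rad, none past 1 either way. Its arguments: {"type":"object","properties":{"motion":{"type":"string"}},"required":["motion"]}

```bash
mkdir -p pics; cat > h.py <<'E'
import numpy as np, cv2
from plant import *
from scipy.spatial.transform import Rotation as R
def rot(q): return R.from_quat([q[1],q[2],q[3],q[0]])
def cloud(f):
    K=f['intrinsics'];v,u=np.mgrid[0:400,0:640]
    d=np.stack([(u-K[0,2])/K[0,0],(v-K[1,2])/K[1,1]],-1)
    s=d.copy()
    for _ in range(8): s=d/(1+f['k1']*(s**2).sum(-1,keepdims=True))
    z=f['range_z'];P=np.stack([s[...,0]*z,-s[...,1]*z,-z,np.ones_like(z)],-1)
    W=(P@np.asarray(f['world_from_camera']).T)[...,:3]; W[z<=0]=np.nan
    return W
def save(f,n): cv2.imwrite('pics/'+n,f['color'][...,::-1])
E
python3 - <<'E'
from h import *
s=state();print(s['time'],s['tool_pos'],s['tool_rot'],s['contact_force'])
fs={}
for c in ['scene','top']:
    f=grab_frame(c);fs[c]=f;np.savez('/tmp/'+c+'.npz',**f);print(c,np.round(f['world_from_camera'],3).tolist())
    for t in ['bracket','bracket_grip','bracket_tabs','upright','upright_entry','lock_pin','mixing_cup','yellow_tin','marker','sanding_block']:
        r=place_of(c,t);print(c,t,[(round(x['p'],2),np.round(x['at'],3).tolist()) for x in r[:2]])
cv2.imwrite('pics/a.png',cv2.resize(np.vstack([fs['scene']['color'],fs['top']['color']])[...,::-1],(480,600)))
E
```

```text
0.0 [0.24295781 0.57511656 0.20726622] [-3.21636890e-04  1.98593981e-01  9.80081305e-01 -9.81315529e-04] [-0.45661396 -0.21186764  0.72270889]
scene [[0.663, 0.567, -0.489, -0.177], [-0.749, 0.49, -0.446, -0.653], [-0.014, 0.662, 0.75, 1.158], [0.0, 0.0, 0.0, 1.0]]
scene bracket [(0.74, [0.442, -0.204, -0.002])]
scene bracket_grip [(0.73, [0.443, -0.202, 0.097])]
scene bracket_tabs [(0.91, [0.473, -0.192, 0.076])]
scene upright [(0.75, [0.588, 0.04, -0.003])]
scene upright_entry [(0.77, [0.541, 0.05, 0.066])]Traceback (most recent call last):
  File "<stdin>", line 7, in <module>
ValueError: it knows: bracket, bracket_grip, bracket_tabs, marker, mixing_cup, sanding_block, upright, upright_entry, upright_seat, yellow_tin
```

```bash
python3 - <<'E'
from h import *
fs={}
for c in ['scene','top']:
    f=grab_frame(c);fs[c]=f;np.savez('/tmp/'+c+'.npz',**f)
    for t in ['bracket','bracket_grip','bracket_tabs','upright','upright_entry','mixing_cup','yellow_tin','marker','sanding_block'][0 if c=='top' else 5:]:
        r=place_of(c,t);print(c,t,[(round(x['p'],2),np.round(x['at'],3).tolist()) for x in r[:2]])
    W=cloud(f)
    for t in ['bracket','upright']:
        r=cut_out(c,t)
        if not r: print('no cut',c,t);continue
        m=r[0]['pixels'];np.save(f'/tmp/{c}_{t}.npy',m)
        P=W[m];P=P[~np.isnan(P[:,0])]
        print(c,t,m.sum(),np.round(np.percentile(P,[2,50,98],axis=0),3).tolist())
        # top faces
        zt={'bracket':.118,'upright':.178}[t]
        Q=P[abs(P[:,2]-zt)<.006]
        if len(Q)>10:
            rc=cv2.minAreaRect((Q[:,:2]*1000).astype(np.float32));print(' top rect mm',rc,len(Q),Q.mean(0).round(4))
cv2.imwrite('pics/a.png',cv2.resize(np.vstack([fs['scene']['color'],fs['top']['color']])[...,::-1],(480,600)))
E
```

```text
scene mixing_cup [(0.92, [0.425, 0.34, -0.004])]
scene yellow_tin [(0.62, [0.57, -0.345, 0.005])]
scene marker [(0.45, [0.384, 0.045, 0.001])]
scene sanding_block [(0.89, [0.464, -0.448, -0.003])]
scene bracket 581 [[0.385, -0.237, 0.001], [0.432, -0.209, 0.025], [0.473, -0.179, 0.119]]
 top rect mm ((441.5293884277344, -202.3436737060547), (46.832862854003906, 10.867758750915527), 23.171955108642578) 57 [ 0.4403 -0.2032  0.1172]
scene upright 1493 [[0.54, -0.022, 0.004], [0.574, 0.02, 0.07], [0.632, 0.096, 0.178]]
 top rect mm ((588.9849243164062, 38.58095932006836), (88.30108642578125, 42.501190185546875), 80.00951385498047) 109 [0.5863 0.0312 0.176 ]
top bracket [(0.78, [0.443, -0.198, -0.001])]
top bracket_grip [(0.77, [0.444, -0.205, 0.098])]
top bracket_tabs [(0.75, [0.476, -0.19, 0.077])]
top upright [(0.96, [0.593, 0.04, 0.002])]
top upright_entry [(0.84, [0.54, 0.052, 0.067])]
top mixing_cup [(0.65, [0.424, 0.342, -0.002])]
top yellow_tin [(0.76, [0.573, -0.341, 0.0])]
top marker [(0.56, [0.381, 0.041, 0.002])]
top sanding_block [(0.96, [0.464, -0.449, -0.004])]
top bracket 1640 [[0.54, -0.022, 0.002], [0.58, 0.039, 0.028], [0.632, 0.104, 0.178]]
 top rect mm ((590.802978515625, 41.643470764160156), (84.96834564208984, 39.44157409667969), 79.4339828491211) 54 [0.5928 0.0409 0.1179]
top upright 1703 [[0.54, -0.022, 0.0], [0.58, 0.038, 0.016], [0.639, 0.105, 0.178]]
 top rect mm ((592.2545776367188, 41.919063568115234), (86.21932220458984, 42.81202697753906), 78.70738220214844) 156 [0.5928 0.0387 0.1764]
```

View pics/a.png

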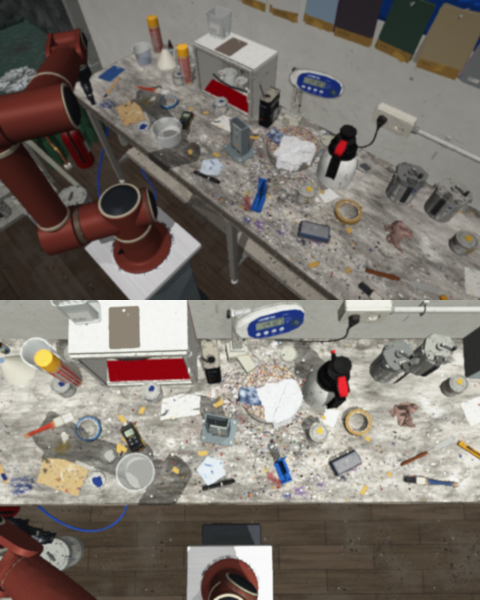

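```bash
python3 - <<'E'
from h import *
f=np.load('/tmp/scene.npz');W=cloud(f)
m=np.load('/tmp/scene_upright.npy');v,u=np.where(m);print(u.min(),u.max(),v.min(),v.max())
c=f['color'][v.min()-8:v.max()+9,u.min()-8:u.max()+9][...,::-1]
c=cv2.resize(c,None,fx=6,fy=6,interpolation=cv2.INTER_CUBIC);print(c.shape)
cv2.imwrite('pics/b.png',c[:600])
# front plane fit
P=W[m];P=P[~np.isnan(P[:,0])]
a=np.radians(-10.6);ex=np.array([np.cos(a),np.sin(a),0]);o=np.array([.591,.0405,0])
L=(P-o)@np.array([[ex[0],-ex[1],0],[ex[1],ex[0],0],[0,0,1]])
Q=(L[:,2]>.04)&(L[:,2]<.17)&(abs(L[:,0]+.02)<.012)
for _ in range(3):
    k=np.polyfit(L[Q,1],L[Q,0],1);Q&=abs(L[:,0]-np.polyval(k,L[:,1]))<.004
print('front',k,Q.sum(),L[Q].min(0),L[Q].max(0))
w=grab_frame('wrist');s=state()
T=np.eye(4);T[:3,:3]=rot(s['tool_rot']).as_matrix();T[:3,3]=s['tool_pos']
X=np.linalg.inv(T)@w['world_from_camera'];np.save('/tmp/X.npy',X);print(X.round(3),w['intrinsics'])
E
```

```text
298 341 156 216
(462, 360, 3)
front [ 0.00173293 -0.01998345] 313 [-0.02291288 -0.04543122  0.04015907] [-0.01600256  0.0421445   0.16997468]
[[-0.001  0.957  0.29   0.074]
 [ 1.     0.001 -0.001  0.   ]
 [-0.001  0.29  -0.957 -0.166]
 [ 0.     0.     0.     1.   ]] [[304.78729258   0.         319.72235831]
 [  0.         304.78729258 195.76625418]
 [  0.           0.           1.        ]]
```

View pics/b.png

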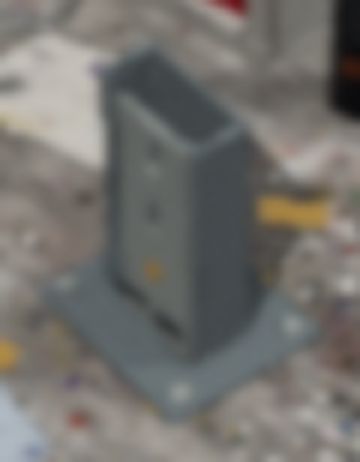

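```bash
cat > p.py <<'E'
import json,os
from h import *
YU=-0.1867; O=np.array([.5915,.0405,0])
def U(v,yaw=YU): return O+R.from_euler('z',yaw).apply(v)   # upright->world
def Uinv(w): return R.from_euler('z',-YU).apply(np.asarray(w)-O)
def down(yaw,tilt=0): # tool: x=-world x rotated, y=+y, z down, tilt forward
    return R.from_euler('z',yaw)*R.from_matrix([[-1,0,0],[0,1,0],[0,0,-1]])*R.from_euler('y',-tilt)
def load():
    if not os.path.exists('cmd.json'): return np.array([.243,.576,.209]),rot([0,.1986,.9801,0])
    d=json.load(open('cmd.json'));return np.array(d[0]),R.from_quat(d[1])
def sent(txt): # last row, numbers after opening
    n=np.array(txt.split(),float)[-6:];p,r=load();q=p+r.apply(n[:3]*.5);r=r*R.from_rotvec(n[3:]*1.5)
    json.dump([q.tolist(),r.as_quat().tolist()],open('cmd.json','w'))
def plan(P,Rt):
    p,r=load();s=r.inv().apply(np.asarray(P)-p)/.5;t=(r.inv()*Rt).as_rotvec()/1.5
    print('plan',np.round(np.r_[s,t],4).tolist(),'mm',round(np.linalg.norm(s)*500,1))
def chk():
    p,r=load();s=state();m=rot(s['tool_rot']);print('t',s['time'],'err mm',((s['tool_pos']-p)*1000).round(2),'rot',(r.inv()*m).as_rotvec().round(4),'F',np.round(s['contact_force'],1),'w',s['gripper_width'],s['grasp_force'])
E
python3 - <<'E'
from p import *
f=np.load('/tmp/scene.npz');W=cloud(f);m=np.load('/tmp/scene_upright.npy')
h=cv2.cvtColor(f['color'],cv2.COLOR_RGB2HSV).astype(int)
k=m&(h[...,1]>80)&(h[...,0]<30)&(h[...,0]>8)
v,u=np.where(k);print(list(zip(u,v))[:20]);L=Uinv(W[k]);print(L.round(4)[:12])
chk()
plan(U([-.117,0,.223]),down(YU,np.radians(35)))
plan(U([-.117,0,.223]),down(YU,0))
E
```

```text
[(np.int64(315), np.int64(192)), (np.int64(315), np.int64(193)), (np.int64(316), np.int64(193))]
[[-0.0248 -0.0142  0.0734]
 [-0.0238 -0.0128  0.0666]
 [-0.0185 -0.0111  0.0616]]
t 1.3 err mm [ 0.26 -0.3  -0.5 ] rot [ 0.  0. -0.] F [0.6 1.3 0.1] w 0.9999648642157056 0.0
plan [-0.8302, -0.7647, -0.028, -0.0434, -0.4057, -0.1376] mm 564.5
plan [-0.8302, -0.7647, -0.028, 0.0, 0.0, -0.1421] mm 564.5
```

Emit:
{"name": "jog_arm", "arguments": {
  "motion": "100 -0.83 -0.765 -0.028 0 0 0; 100 -0.83 -0.765 -0.028 0 0 0; 100 -0.83 -0.765 -0.028 0 0 0; 100 -0.83 -0.765 -0.028 -0.043 -0.406 -0.138; 100 -0.83 -0.765 -0.028 -0.043 -0.406 -0.138"
}}

```text
time: 1.92
tool_pos: [0.3741, 0.2896, 0.2176]
tool_rot: [0.179, 0.136, 0.974, -0.017]
contact_force: [0.5, -0.6, 0.5]
gripper_width: 1.002
grasp_force: 0.0
```

```bash
cat >> p.py <<'E'
def reset():
    s=state();json.dump([list(map(float,s['tool_pos'])),rot(s['tool_rot']).as_quat().tolist()],open('cmd.json','w'))
E
python3 - <<'E'
from p import *
reset();plan(U([-.117,0,.223]),down(YU,np.radians(35)))
E
```

```text
plan [-0.3057, -0.382, 0.0974, -0.0178, -0.1656, -0.0569] mm 249.5
```

Emit:
{"name": "jog_arm", "arguments": {
  "motion": "100 -0.306 -0.382 0.097 -0.018 -0.166 -0.057; 100 -0.306 -0.382 0.097 -0.018 -0.166 -0.057; 100 -0.306 -0.382 0.097 -0.018 -0.166 -0.057; 100 -0.306 -0.382 0.097 -0.018 -0.166 -0.057; 100 -0.306 -0.382 0.097 -0.018 -0.166 -0.057"
}}

```text
time: 2.55
tool_pos: [0.4756, 0.0575, 0.2216]
tool_rot: [0.297, 0.095, 0.95, -0.03]
contact_force: [0.4, 1.1, -0.2]
gripper_width: 0.998
grasp_force: 0.0
```

```bash
python3 - <<'E'
from p import *
w=grab_frame('wrist');np.savez('/tmp/w.npz',**w);save(w,'c.png')
s=state();print(s['tool_pos'],U([-.117,0,.223]),(rot(s['tool_rot']).inv()*down(YU,np.radians(35))).as_rotvec())
r=cut_out('wrist','upright');print([x['p'] for x in r])
if r:np.save('/tmp/wm.npy',r[0]['pixels'])
for t in ['upright','upright_entry']: print(t,[(round(x['p'],2),np.round(x['at'],4)) for x in place_of('wrist',t)])
chk()
E
```

```text
[0.47506282 0.06035754 0.2212329 ] [0.47653321 0.06221722 0.223     ] [-0.00450859 -0.00599703 -0.00746729]
[0.8]
upright [(0.69, array([0.5891, 0.0394, 0.    ]))]
upright_entry [(0.92, array([0.5423, 0.0532, 0.0642]))]
t 2.75 err mm [ 100.32 -224.57    3.26] rot [-0.0273 -0.2418 -0.0864] F [-0.4  0.7 -0.8] w 1.0015752886082174 0.0
```

View pics/c.png

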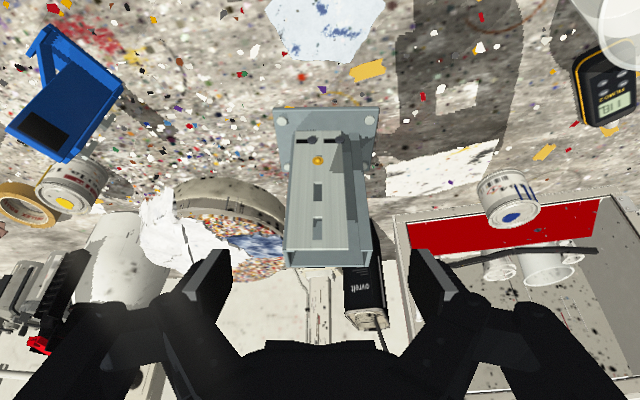

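```bash
python3 - <<'E'
from p import *
w=np.load('/tmp/w.npz');W=cloud(w);m=np.load('/tmp/wm.npy')
L=((W.reshape(-1,3)-O)@R.from_euler('z',YU).as_matrix()).reshape(W.shape)
F=m&(abs(L[...,0]+.02)<.006)&(L[...,2]>.03)&(L[...,2]<.172)
A=np.c_[L[F][:,1:],np.ones(F.sum())];c=np.linalg.lstsq(A,L[F][:,0],rcond=None)[0];print('plane x=ay+bz+c',c,F.sum())
for z in np.arange(.03,.17,.02):
    q=L[F&(abs(L[...,2]-z)<.006)];print(round(z,2),q[:,1].min().round(4),q[:,1].max().round(4),np.median(q[:,0]).round(4))
T=m&(abs(L[...,2]-.178)<.006);print('top',T.sum(),L[T].min(0).round(4),L[T].max(0).round(4))
B=m&(abs(L[...,2]-.008)<.006);print('base',L[B].min(0).round(4),L[B].max(0).round(4))
# ray / plane for features
K=w['intrinsics'];M=w['world_from_camera']
def hit(u,v,off=0):
    d=np.array([(u-K[0,2])/K[0,0],(v-K[1,2])/K[1,1]]);s=d.copy()
    for _ in range(8): s=d/(1+w['k1']*(s@s))
    r=R.from_euler('z',-YU).apply(M[:3,:3]@np.array([s[0],-s[1],-1]));o=Uinv(M[:3,3])
    n=np.array([1,-c[0],-c[1]]);t=(c[2]+off-n@o)/(n@r);return o+t*r
g=w['color'].astype(int).sum(-1)
h=cv2.cvtColor(w['color'],cv2.COLOR_RGB2HSV).astype(int)
for n,(a,b,cc,d) in {'slotlo':(180,204,306,330),'slothi':(212,240,306,330)}.items():
    s=g[a:b,cc:d];th=(np.percentile(s,5)+np.percentile(s,70))/2
    nn,lab,st,ce=cv2.connectedComponentsWithStats((s<th).astype(np.uint8));i=1+st[1:,4].argmax();print(n,st[i],hit(ce[i][0]+cc,ce[i][1]+a).round(4))
    x0,y0,ww,hh=st[i][:4]
    print('  edges',[hit(*q).round(4)[1:].tolist() for q in [(cc+x0-.5,a+y0+hh/2),(cc+x0+ww-.5,a+y0+hh/2),(cc+x0+ww/2,a+y0-.5),(cc+x0+ww/2,a+y0+hh-.5)]])
k=(h[150:170,308:330,1]>110);v,u=np.where(k);print('pin',k.sum(),hit(u.mean()+308,v.mean()+150,-.002).round(4))
# bracket in wrist
print(place_of('wrist','bracket_grip')[:1],place_of('wrist','bracket')[:1],place_of('wrist','bracket_tabs')[:1])
r=cut_out('wrist','bracket')
if r:
    P=W[r[0]['pixels']&(abs(W[...,2]-.118)<.004)];print(r[0]['p'],len(P));
    if len(P)>9: print(cv2.minAreaRect((P[:,:2]*1000).astype(np.float32)))
reset();plan(np.array([.442,-.203,.20]),down(.404))
E
```

```text
plane x=ay+bz+c [ 0.04089354  0.00495262 -0.01984296] 6624
0.03 -0.042 0.0424 -0.0211
0.05 -0.0423 0.0433 -0.0204
0.07 -0.0423 0.0433 -0.0205
0.09 -0.0422 0.0431 -0.0203
0.11 -0.0428 0.0432 -0.0202
0.13 -0.0428 0.0431 -0.0203
0.15 -0.0429 0.0432 -0.0202
0.17 -0.0428 0.0431 -0.0202
top 1367 [-0.0223 -0.0424  0.172 ] [0.0228 0.0433 0.1799]
base [-0.0515 -0.0657  0.002 ] [0.0576 0.0655 0.014 ]
slotlo [  7   3   9  18 146] [-0.0197 -0.009   0.1116]
  edges [[-0.014, 0.1115], [-0.0044, 0.1113], [-0.0087, 0.0981], [-0.0086, 0.1228]]
slothi [  7   6   9  22 188] [-0.0194 -0.009   0.1573]
  edges [[-0.0133, 0.1577], [-0.0046, 0.1576], [-0.0085, 0.1442], [-0.0084, 0.1693]]
pin 77 [-0.0219 -0.009   0.0661]
[{'at': [0.442, -0.2027, 0.1052], 'p': 0.89}] [] [{'at': [0.474, -0.1934, 0.0784], 'p': 0.87}]
0.79 659
((443.6371154785156, -200.5338592529297), (49.84052658081055, 13.704076766967773), 18.145017623901367)
plan [-0.0047, -0.5403, 0.0538, -0.1183, 0.3911, -0.3796] mm 271.5
```

```bash
python3 - <<'E'
from p import *
w=np.load('/tmp/w.npz');W=cloud(w);m=np.load('/tmp/wm.npy')
L=((W.reshape(-1,3)-O)@R.from_euler('z',YU).as_matrix()).reshape(W.shape)
F=m&(abs(L[...,0]+.02)<.005)&(L[...,2]>.03)&(L[...,2]<.172)&(L[...,1]>-.033)&(L[...,1]<.016)
A=np.c_[L[F][:,1:],np.ones(F.sum())];c=np.linalg.lstsq(A,L[F][:,0],rcond=None)[0];print('plane',c,F.sum())
T=m&(abs(L[...,2]-.178)<.003);print('toprect',cv2.minAreaRect((W[T][:,:2]*1000).astype(np.float32)))
B=m&(abs(L[...,2]-.008)<.003);print('baserect',cv2.minAreaRect((W[B][:,:2]*1000).astype(np.float32)))
r=cut_out('wrist','bracket')[0]['pixels']
for tol in (.002,.003,.005):
    k=r&(abs(W[...,2]-.118)<tol);P=W[k][:,:2]
    for _ in range(4):
        l=np.polyfit(P[:,0],P[:,1],1);e=P[:,1]-np.polyval(l,P[:,0]);P=P[abs(e)<.007]
    print(tol,len(P),np.degrees(np.arctan(l[0])),P.mean(0),np.percentile(P,[1,99],axis=0).round(4).tolist(),np.median(W[k][:,2]))
q=r&(W[...,2]<.012);print('foot',q.sum(),cv2.minAreaRect((W[q][:,:2]*1000).astype(np.float32)))
v,u=np.where(r);save({'color':cv2.resize(w['color'][v.min()-5:v.max()+6,max(u.min()-5,0):u.max()+6],None,fx=4,fy=4)},'d.png')
E
```

```text
plane [ 0.00068545  0.0043006  -0.02098385] 4312
toprect ((591.8946533203125, 40.994354248046875), (85.39273834228516, 45.11660385131836), 79.25535583496094)
baserect ((594.4619750976562, 40.27184295654297), (130.57742309570312, 108.75658416748047), 79.54035949707031)
0.002 515 20.663502620363925 [ 0.4425663  -0.19983506] [[0.4202, -0.2116], [0.466, -0.1883]] 0.11831642272881744
0.003 583 20.54084735425386 [ 0.44234719 -0.1994773 ] [[0.4202, -0.2113], [0.4659, -0.1882]] 0.1181275660536218
0.005 707 20.484462793658206 [ 0.44207806 -0.19892982] [[0.4201, -0.2107], [0.4658, -0.188]] 0.11780561368656117
foot 1913 ((477.5517578125, -273.9818115234375), (100.51637268066406, 229.14501953125), 34.58238983154297)
```

View pics/d.png

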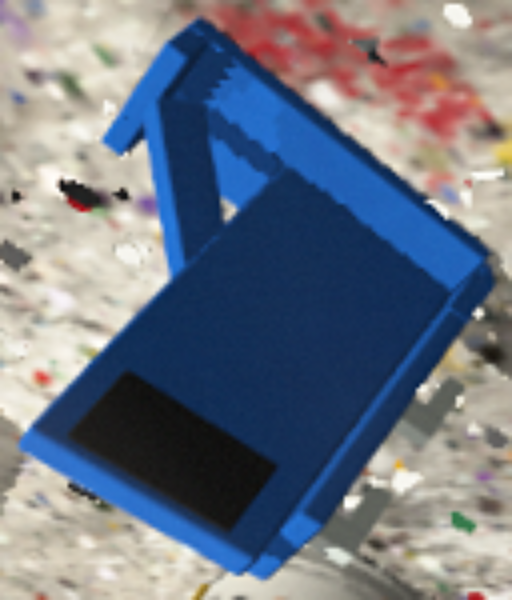

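```bash
python3 - <<'E'
from p import *
reset();plan(np.array([.442,-.201,.20]),down(.36))
E
```

```text
plan [-0.0041, -0.5359, 0.0534, -0.1095, 0.3928, -0.3514] mm 269.3
```

Emit:
{"name": "jog_arm", "arguments": {
  "motion": "100 -0.004 -0.536 0.053 -0.11 0.393 -0.351; 100 -0.004 -0.536 0.053 -0.11 0.393 -0.351; 100 -0.004 -0.536 0.053 -0.11 0.393 -0.351; 100 -0.004 -0.536 0.053 -0.11 0.393 -0.351; 100 -0.004 -0.536 0.053 -0.11 0.393 -0.351"
}}

```text
time: 3.62
tool_pos: [0.4414, -0.2047, 0.2009]
tool_rot: [-0.001, -0.179, 0.984, 0.001]
contact_force: [0.4, 0.7, 0.9]
gripper_width: 0.999
grasp_force: 0.0
```

```bash
python3 - <<'E'
from p import *
sent('-0.004 -0.536 0.053 -0.11 0.393 -0.351');chk()
w=grab_frame('wrist');chk()
w=grab_frame('wrist');W=cloud(w);save(w,'e.png')
r=cut_out('wrist','bracket');print(r[0]['p'] if r else None)
r=r[0]['pixels']
for tol in (.002,.004):
    k=r&(abs(W[...,2]-.118)<tol);P=W[k][:,:2]
    for _ in range(4):
        l=np.polyfit(P[:,0],P[:,1],1);e=P[:,1]-np.polyval(l,P[:,0]);P=P[abs(e)<.007]
    print(tol,len(P),np.degrees(np.arctan(l[0])),np.percentile(P,[1,99],axis=0).round(4).tolist())
    print(cv2.minAreaRect((P*1000).astype(np.float32)),np.median(W[k][:,2]))
for t in ['bracket','bracket_grip','bracket_tabs']: print(t,[(round(x['p'],2),np.round(x['at'],4)) for x in place_of('wrist',t)])
E
```

```text
t 3.625 err mm [-0.47 -3.67  0.7 ] rot [-0.0007  0.0025 -0.0005] F [0.4 0.7 0.9] w 0.9990673444832953 0.0
t 3.675 err mm [-0.16 -8.86 -2.45] rot [-0.0019  0.0101  0.0004] F [-1.6 -3.4 -0.6] w 0.998635532398392 0.0
0.88
0.002 649 20.44072399154291 [[0.4208, -0.2136], [0.4666, -0.1902]]
((443.8049011230469, -201.91156005859375), (49.52669906616211, 11.227808952331543), 21.398908615112305) 0.11885894030431471
0.004 748 20.25400215391363 [[0.4206, -0.2138], [0.4665, -0.1903]]
((443.7501525878906, -201.79037475585938), (49.50615310668945, 11.371866226196289), 20.90473747253418) 0.1188253900019262
bracket [(0.84, array([ 0.4432, -0.2021, -0.0032])), (0.73, array([ 0.475 , -0.1923,  0.0796]))]
bracket_grip [(0.77, array([ 0.4396, -0.1996,  0.1018]))]
bracket_tabs [(0.9, array([ 0.4767, -0.1903,  0.0793]))]
```

View pics/e.png

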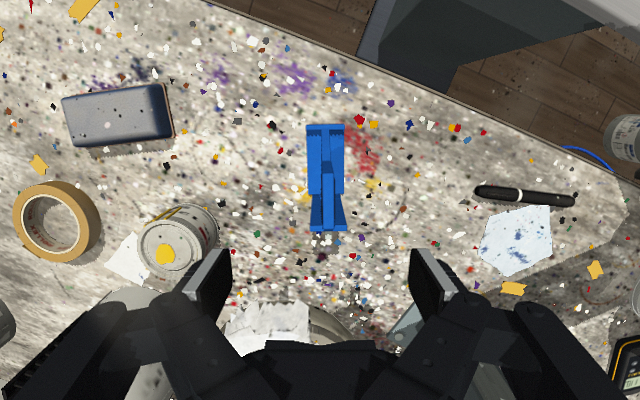

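```bash
python3 - <<'E'
from p import *
chk();plan(np.array([.443,-.202,.20]),down(.362));plan(np.array([.443,-.202,.081]),down(.362))
E
```

```text
t 3.925 err mm [-0.47 -0.3   0.16] rot [ 0.0002 -0.0009  0.0022] F [ 0.7  0.3 -0.2] w 1.0005368120277682 0.0
plan [-0.0015, -0.0026, 0.0003, 0.0006, -0.0, -0.0016] mm 1.5
plan [-0.0015, -0.0029, 0.2383, 0.0006, -0.0, -0.0016] mm 119.2
```

Emit:
{"name": "jog_arm", "arguments": {
  "motion": "100 -0.0015 -0.003 0.1 0.0006 0 -0.0016; 100 -0.0015 -0.003 0.18 0.0006 0 -0.0016; 100 -0.0015 -0.003 0.238 0.0006 0 -0.0016; 60 -0.0015 -0.003 0.238 0.0006 0 -0.0016; 0 -0.0015 -0.003 0.238 0.0006 0 -0.0016"
}}

```text
time: 4.55
tool_pos: [0.4434, -0.2034, 0.0833]
tool_rot: [0.001, -0.179, 0.984, -0.001]
contact_force: [0.2, 0.8, 0.1]
gripper_width: 0.601
grasp_force: 0.0
```

Emit:
{"name": "jog_arm", "arguments": {
  "motion": "0 0 0 0 0 0 0; 0 0 0 0 0 0 0; 0 0 0 0 0 0 0; 0 0 0 0 0 0 0; 0 0 0 0 0 0 0"
}}

```text
time: 5.18
tool_pos: [0.4433, -0.204, 0.0827]
tool_rot: [0.001, -0.178, 0.984, -0.0]
contact_force: [-0.3, 2.4, 5.6]
gripper_width: 0.097
grasp_force: 61.5
```

```bash
python3 - <<'E'
from p import *
sent('-0.0015 -0.003 0.238 0.0006 0 -0.0016');chk()
print(state()['ft_torque'])
E
```

```text
t 5.175 err mm [ 0.31 -1.91  1.59] rot [ 0.001  -0.002   0.0038] F [-0.3  2.4  5.6] w 0.09682631947710366 61.48940920829773
[ 0.43985702  0.09878638 -0.01067449]
```

```bash
python3 - <<'E'
from p import *
plan(U([-.12,-.009,.068+.0827]),down(YU))
E
```

```text
plan [-0.2354, 0.4583, -0.1391, 0.0, -0.0, 0.3658] mm 266.8
```

Emit:
{"name": "jog_arm", "arguments": {
  "motion": "0 0 0 -0.05 0 0 0; 0 0 0 -0.139 0 0 0; 0 -0.06 0.115 -0.139 0 0 0.09; 0 -0.12 0.23 -0.139 0 0 0.18; 0 -0.18 0.345 -0.139 0 0 0.27"
}}

```text
time: 5.8
tool_pos: [0.4644, -0.0161, 0.1495]
tool_rot: [-0.001, 0.026, 1.0, -0.0]
contact_force: [1.7, -0.3, -3.0]
gripper_width: 0.094
grasp_force: 59.9
```

```bash
python3 - <<'E'
from p import *
sent('-0.18 0.345 -0.139 0 0 0.27');chk()
plan(U([-.12,-.009,.068+.0827]),down(YU))
E
```

```text
t 5.8 err mm [-1.72 -7.23 -1.16] rot [0.0001 0.0012 0.0094] F [ 1.7 -0.3 -3. ] w 0.09388921902689915 59.933542013168335
plan [-0.0062, 0.126, -0.0001, -0.0, -0.0, 0.0958] mm 63.1
```

Emit:
{"name": "jog_arm", "arguments": {
  "motion": "0 -0.003 0.07 0 0 0 0.05; 0 -0.006 0.126 0 0 0 0.096; 0 -0.006 0.126 0 0 0 0.096; 0 -0.006 0.126 0 0 0 0.096; 0 -0.006 0.126 0 0 0 0.096"
}}

```text
time: 6.42
tool_pos: [0.4709, 0.0443, 0.1503]
tool_rot: [-0.0, 0.096, 0.995, -0.0]
contact_force: [-0.4, -0.5, -4.6]
gripper_width: 0.099
grasp_force: 59.9
```

```bash
python3 - <<'E'
from p import *
sent('-0.006 0.126 0 0 0 0.096');chk()
s=state();tp=np.array(s['tool_pos']);print('tool in upright',Uinv(tp).round(4),s['ft_torque'])
for c in ['scene','top','wrist']:
    f=grab_frame(c);np.savez('/tmp/h_'+c+'.npz',**f)
    for t in ['bracket','bracket_grip','bracket_tabs']: print(c,t,[(round(x['p'],2),Uinv(x['at']).round(4)) for x in place_of(c,t)])
    r=cut_out(c,'bracket')
    if r:
        W=cloud(f);k=r[0]['pixels'];np.save(f'/tmp/hm_{c}.npy',k);P=Uinv(W[k&~np.isnan(W[...,0])]);print(len(P),np.percentile(P,[2,50,98],axis=0).round(4).tolist())
w=np.load('/tmp/h_wrist.npz');a=w['color'];b=np.load('/tmp/h_scene.npz')['color']
k=np.load('/tmp/hm_scene.npy');v,u=np.where(k);v0,u0=int(v.mean()),int(u.mean())
save({'color':np.hstack([cv2.resize(a,(480,300)),cv2.resize(b[v0-50:v0+50,u0-50:u0+50],(300,300))])},'f.png')
E
```

```text
t 6.425 err mm [-0.9  -9.62 -0.4 ] rot [0.0004 0.0006 0.0047] F [-0.4 -0.5 -4.6] w 0.0987269689786218 59.93141233921051
tool in upright [-0.1192 -0.0186  0.1503] [-0.05531614 -0.00395311  0.00578486]
scene bracket [(0.81, array([-0.1261, -0.0173,  0.0659]))]
scene bracket_grip [(0.73, array([-0.1181, -0.0167,  0.1652]))]
scene bracket_tabs [(0.94, array([-0.0877, -0.0196,  0.1474]))]
692 [[-0.1778, -0.0419, 0.0024], [-0.1248, -0.0238, 0.1023], [-0.0302, 0.0682, 0.1824]]
top bracket [(0.84, array([-0.121 , -0.018 ,  0.0709]))]
top bracket_grip [(0.63, array([-0.1197, -0.0167,  0.1665]))]
top bracket_tabs []
258 [[-0.1753, -0.0364, 0.004], [-0.1535, -0.0195, 0.0742], [-0.128, 0.005, 0.1291]]
wrist bracket [(0.9, array([-0.1187, -0.0196,  0.0652]))]
wrist bracket_grip [(0.86, array([-0.1204, -0.0147,  0.1702])), (0.6, array([-0.118 , -0.0171,  0.0672]))]
wrist bracket_tabs []
7205 [[-0.1754, -0.0387, 0.0738], [-0.1382, -0.018, 0.0844], [-0.0924, 0.0028, 0.1879]]
```

View pics/f.png

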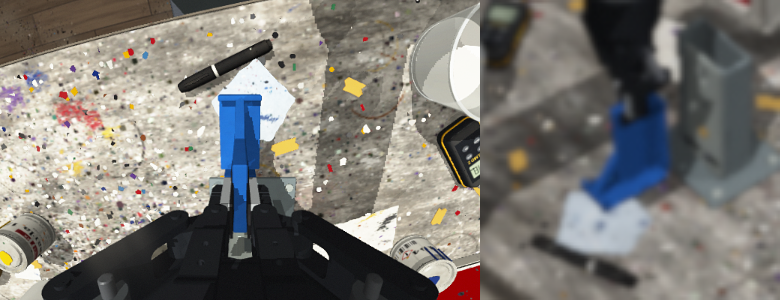

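```bash
python3 - <<'E'
from p import *
chk();s=state();T=np.array(s['tool_pos']);print('tool U',Uinv(T).round(4),'yaw err',(down(YU).inv()*rot(s['tool_rot'])).as_rotvec().round(4))
f=grab_frame('wrist');W=cloud(f);k=cut_out('wrist','bracket')[0]['pixels'];P=Uinv(W[k&~np.isnan(W[...,0])])
Q=P[(P[:,2]<.085)&(P[:,2]>.06)];A=np.c_[Q[:,:2],np.ones(len(Q))]
for _ in range(5):
    c=np.linalg.lstsq(A,Q[:,2],rcond=None)[0];g=abs(Q[:,2]-A@c)<.0025;Q=Q[g];A=A[g]
print('foot plane z=',c,len(Q),'at',Q.mean(0).round(4),Q.min(0).round(4),Q.max(0).round(4))
print(cv2.minAreaRect((Q[:,:2]*1000).astype(np.float32)))
for x in np.arange(-.17,-.13,.008):
    q=Q[abs(Q[:,0]-x)<.003]; print(round(x,3),len(q),q[:,1].min().round(4) if len(q) else '',q[:,1].max().round(4) if len(q) else '')
E
```

```text
t 7.175 err mm [-0.62 -8.74  0.1 ] rot [-0.     -0.0002  0.0035] F [-0.2 -0.  -3.5] w 0.09114766135118187 59.929534792900085
tool U [-0.1191 -0.0177  0.1507] yaw err [-0.     -0.0002  0.0038]
foot plane z= [-0.00588785  0.00045831  0.07434777] 3434 at [-0.1355 -0.0176  0.0751] [-0.1769 -0.0399  0.0724] [-0.092   0.0042  0.0775]
((-134.44163513183594, -17.908510208129883), (44.09152603149414, 84.87041473388672), 89.84305572509766)
-0.17 154 -0.0392 0.0041
-0.162 300 -0.0395 0.0034
-0.154 304 -0.0396 0.0036
-0.146 291 -0.0399 0.0038
-0.138 281 -0.0385 0.004
-0.13 268 -0.0387 0.0041
```

```bash
python3 - <<'E'
from p import *
chk();reset();plan(U([-.070,-.009,.149]),down(YU))
E
```

```text
t 7.275 err mm [-0.61 -8.74  0.11] rot [-0.     -0.0002  0.0035] F [-0.5 -0.2 -3.6] w 0.09448333483862145 59.929128885269165
plan [-0.0981, 0.0178, 0.0035, 0.0, 0.0001, -0.0025] mm 49.9
```

Emit:
{"name": "jog_arm", "arguments": {
  "motion": "0 -0.03 0.0178 0.0035 0 0 -0.0025; 0 -0.06 0.0178 0.0035 0 0 -0.0025; 0 -0.09 0.0178 0.0035 0 0 -0.0025; 0 -0.098 0.0178 0.0035 0 0 -0.0025; 0 -0.098 0.0178 0.0035 0 0 -0.0025"
}}

```text
time: 7.9
tool_pos: [0.5209, 0.0445, 0.1489]
tool_rot: [-0.0, 0.093, 0.996, 0.0]
contact_force: [-0.5, -0.0, -4.6]
gripper_width: 0.094
grasp_force: 59.9
```

```bash
cat > m.py <<'E'
import sys
from p import *
if len(sys.argv)>1: sent(sys.argv[1])
chk();s=state();print('tool U mm',(Uinv(s['tool_pos'])*1000).round(2),'F in U',R.from_euler('z',-YU).apply(s['contact_force']).round(1),'M',R.from_euler('z',-YU).apply(s['ft_torque']).round(2),'rot',(down(YU).inv()*rot(s['tool_rot'])).as_rotvec().round(4))
E
python3 - <<'E'
import sys;sys.argv=['m','-0.098 0.0178 0.0035 0 0 -0.0025']
exec(open('m.py').read())
grab_frame('wrist');grab_frame('wrist')
f=grab_frame('scene')
for t in ['bracket','bracket_tabs','upright','upright_entry']: print(t,[(round(x['p'],2),Uinv(x['at']).round(4)) for x in place_of('scene',t)])
save({'color':cv2.resize(f['color'][150:225,275:350],None,fx=7,fy=7,interpolation=cv2.INTER_CUBIC)},'g.png')
sys.argv=['m'];exec(open('m.py').read())
E
```

```text
t 7.9 err mm [-0.04 -0.11 -0.13] rot [0.     0.0007 0.0003] F [-0.5 -0.  -4.6] w 0.09405065125047224 59.93188261985779
tool U mm [-70.08  -9.12 148.89] F in U [-0.5 -0.1 -4.6] M [-0.03  0.02 -0.02] rot [-0.      0.0005  0.0004]
bracket [(0.87, array([-0.0751, -0.008 ,  0.0632])), (0.66, array([-0.0018, -0.0027, -0.0039]))]
bracket_tabs [(0.6, array([-0.0387, -0.0158,  0.1419]))]
upright [(0.63, array([-0.0007, -0.0001,  0.0006]))]
upright_entry [(0.63, array([-0.0513, -0.0001,  0.0616])), (0.26, array([-0.2092, -0.0341, -0.0006]))]
t 8.25 err mm [-0.22  0.04  0.02] rot [-0.0001 -0.     -0.    ] F [ 0.4 -0.2 -3.8] w 0.09719510967747393 59.93147134780884
tool U mm [-70.28  -9.   149.04] F in U [ 0.5 -0.1 -3.8] M [0.02 0.03 0.01] rot [-0.0001 -0.0002  0.0001]
```

View pics/g.png

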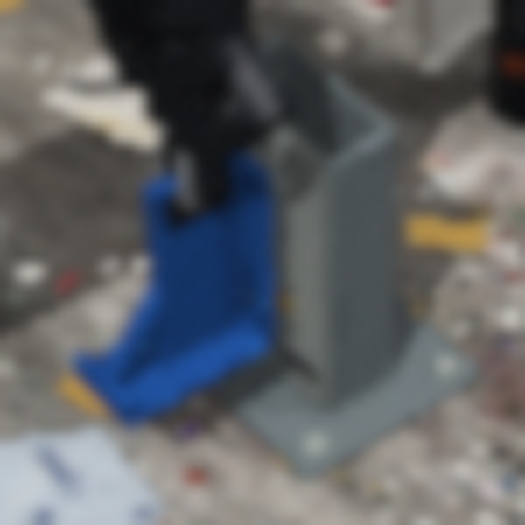

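Emit:
{"name": "jog_arm", "arguments": {
  "motion": "0 -0.004 0 0 0 0 0; 0 -0.008 0 0 0 0 0; 0 -0.012 0 0 0 0 0; 0 -0.016 0 0 0 0 0; 0 -0.018 0 0 0 0 0"
}}

```text
time: 8.88
tool_pos: [0.53, 0.0429, 0.149]
tool_rot: [0.0, 0.093, 0.996, 0.0]
contact_force: [-0.0, -0.2, -3.8]
gripper_width: 0.099
grasp_force: 59.9
```

```bash
python3 m.py '-0.018 0 0 0 0 0'
```

```text
t 8.875 err mm [ 0.15 -0.07 -0.04] rot [0.     0.0001 0.0001] F [-0.  -0.2 -3.8] w 0.09879365461701595 59.92840647697449
tool U mm [-60.9   -9.05 148.99] F in U [ 0.  -0.2 -3.8] M [0.01 0.   0.06] rot [-0.     -0.0001  0.0002]
```

Emit:
{"name": "jog_arm", "arguments": {
  "motion": "0 -0.0015 0 0 0 0 0; 0 -0.003 0 0 0 0 0; 0 -0.0045 0 0 0 0 0; 0 -0.006 0 0 0 0 0; 0 -0.006 0 0 0 0 0"
}}

```text
time: 9.5
tool_pos: [0.5328, 0.0424, 0.149]
tool_rot: [0.0, 0.093, 0.996, 0.0]
contact_force: [0.2, 0.3, -4.0]
gripper_width: 0.097
grasp_force: 59.9
```

```bash
python3 m.py '-0.006 0 0 0 0 0'
```

```text
t 9.5 err mm [ 0.04 -0.05  0.02] rot [-0.     -0.      0.0001] F [ 0.2  0.3 -4. ] w 0.0972510580124436 59.92875874042511
tool U mm [-58.01  -9.04 149.04] F in U [ 0.1  0.3 -4. ] M [-0.04 -0.07  0.06] rot [-0.     -0.0002  0.0001]
```

Free past the strip face: the tabs are in the slots. Continuing gently.

Emit:
{"name": "jog_arm", "arguments": {
  "motion": "0 -0.0015 0 0 0 0 0; 0 -0.003 0 0 0 0 0; 0 -0.0045 0 0 0 0 0; 0 -0.006 0 0 0 0 0; 0 -0.007 0 0 0 0 0"
}}

```text
time: 10.12
tool_pos: [0.5363, 0.0417, 0.149]
tool_rot: [0.0, 0.093, 0.996, 0.0]
contact_force: [-0.0, 0.9, -4.5]
gripper_width: 0.091
grasp_force: 59.9
```

```bash
python3 m.py '-0.007 0 0 0 0 0'
```

```text
t 10.125 err mm [ 0.06 -0.05 -0.01] rot [-0.      0.      0.0001] F [-0.   0.9 -4.5] w 0.09116147757396034 59.92680251598358
tool U mm [-54.48  -9.04 149.02] F in U [-0.2  0.9 -4.5] M [-0.03  0.    0.  ] rot [-0.0001 -0.0002  0.0002]
```

Emit:
{"name": "jog_arm", "arguments": {
  "motion": "0 -0.001 0 0 0 0 0; 0 -0.002 0 0 0 0 0; 0 -0.003 0 0 0 0 0; 0 -0.004 0 0 0 0 0; 0 -0.004 0 0 0 0 0"
}}

```text
time: 10.75
tool_pos: [0.5373, 0.0416, 0.149]
tool_rot: [-0.001, 0.093, 0.996, 0.0]
contact_force: [-5.0, 1.3, -1.3]
gripper_width: 0.099
grasp_force: 60.3
```

```bash
python3 m.py '-0.004 0 0 0 0 0'
```

```text
t 10.75 err mm [-0.84  0.15 -0.05] rot [0.0001 0.0024 0.0001] F [-5.   1.3 -1.3] w 0.09901063523327486 60.32037377357483
tool U mm [-53.41  -9.01 148.97] F in U [-5.2  0.4 -1.3] M [-0.05  0.78 -0.09] rot [0.0001 0.0022 0.0001]
```

Emit:
{"name": "jog_arm", "arguments": {
  "motion": "0 0 0 0.001 0 0 0; 0 0 0 0.002 0 0 0; 0 0 0 0.003 0 0 0; 0 0 0 0.004 0 0 0; 0 0 0 0.005 0 0 0"
}}

```text
time: 11.38
tool_pos: [0.5373, 0.0416, 0.147]
tool_rot: [-0.001, 0.093, 0.996, 0.0]
contact_force: [-7.8, 1.5, 1.7]
gripper_width: 0.097
grasp_force: 60.7
```

```bash
python3 m.py '0 0 0.005 0 0 0'
```

```text
t 11.375 err mm [-0.85  0.2   0.45] rot [ 0.0001  0.0024 -0.    ] F [-7.8  1.5  1.7] w 0.09742758352932035 60.724403858184814
tool U mm [-53.42  -8.97 146.97] F in U [-7.9  0.   1.7] M [-0.06  1.02 -0.04] rot [0.0001 0.0022 0.0001]
```

Emit:
{"name": "jog_arm", "arguments": {
  "motion": "0 0 0 0.001 0 0 0; 0 0 0 0.002 0 0 0; 0 0 0 0.003 0 0 0; 0 0 0 0.004 0 0 0; 0 0 0 0.005 0 0 0"
}}

```text
time: 12.0
tool_pos: [0.5374, 0.0417, 0.1458]
tool_rot: [-0.001, 0.093, 0.996, 0.0]
contact_force: [-9.7, 0.5, 6.8]
gripper_width: 0.096
grasp_force: 61.3
```

```bash
python3 m.py '0 0 0.005 0 0 0'
```

```text
t 12.0 err mm [-0.78  0.29  1.73] rot [-0.0001  0.0023 -0.0001] F [-9.7  0.5  6.8] w 0.09619365241683635 61.28396987915039
tool U mm [-53.37  -8.86 145.76] F in U [-9.7 -1.3  6.8] M [-0.09  1.53 -0.1 ] rot [-0.0001  0.0021  0.    ]
```

Emit:
{"name": "jog_arm", "arguments": {
  "motion": "0 0 0 -0.003 0 0 0; 0 0 0 -0.006 0 0 0; 0 0 0 -0.008 0 0 0; 0 -0.0015 0 -0.008 0 0 0; 0 -0.0015 0 -0.008 0 0 0"
}}

```text
time: 12.62
tool_pos: [0.5373, 0.0415, 0.147]
tool_rot: [-0.002, 0.093, 0.996, 0.0]
contact_force: [-6.7, 1.0, -3.6]
gripper_width: 0.102
grasp_force: 60.0
```

```bash
python3 m.py '-0.0015 0 -0.008 0 0 0'
```

```text
t 12.625 err mm [-1.6   0.24 -0.99] rot [0.0003 0.0046 0.    ] F [-6.7  1.  -3.6] w 0.10204155400334512 59.9886417388916
tool U mm [-53.42  -9.06 147.03] F in U [-6.8 -0.3 -3.6] M [-0.02  1.21 -0.01] rot [0.0002 0.0044 0.0001]
```

Emit:
{"name": "jog_arm", "arguments": {
  "motion": "0 0.0026 0 0.002 0 0 0; 0 0.0026 0 0.005 0 0 0; 0 0.0026 0 0.007 0 0 0; 0 0.0026 0 0.009 0 0 0; 0 0.0026 0 0.011 0 0 0"
}}

```text
time: 13.25
tool_pos: [0.5374, 0.0417, 0.1452]
tool_rot: [-0.0, 0.093, 0.996, 0.0]
contact_force: [-12.8, 2.0, 8.3]
gripper_width: 0.094
grasp_force: 61.7
```

```bash
python3 m.py '0.0026 0 0.011 0 0 0'
```

```text
t 13.25 err mm [-0.21  0.19  2.67] rot [-0.0001  0.0011  0.    ] F [-12.8   2.    8.3] w 0.09437550258768299 61.74425482749939
tool U mm [-53.34  -8.85 145.2 ] F in U [-13.   -0.4   8.3] M [-0.11  2.   -0.04] rot [-0.0002  0.0008  0.0001]
```

Emit:
{"name": "jog_arm", "arguments": {
  "motion": "0 0 0 0.001 0 0 0; 0 0 0 0.002 0 0 0; 0 0 0 0.003 0 0 0; 0 0 0 0.003 0 0 0; 0 0 0 0.003 0 0 0"
}}

```text
time: 13.88
tool_pos: [0.5375, 0.0418, 0.144]
tool_rot: [-0.0, 0.093, 0.996, 0.0]
contact_force: [-11.6, 1.3, 8.8]
gripper_width: 0.091
grasp_force: 61.7
```

```bash
python3 m.py '0 0 0.003 0 0 0'
```

```text
t 13.875 err mm [-0.19  0.26  2.94] rot [-0.0002  0.0009 -0.0001] F [-11.6   1.3   8.8] w 0.09112103370548108 61.71215057373047
tool U mm [-53.33  -8.78 143.97] F in U [-11.7  -0.9   8.8] M [-0.17  2.04 -0.06] rot [-0.0003  0.0007 -0.    ]
```

Emit:
{"name": "jog_arm", "arguments": {
  "motion": "0 0 0 0.002 0 0 0; 0 0 0 0.004 0 0 0; 0 0 0 0.006 0 0 0; 0 0 0 0.008 0 0 0; 0 0 0 0.008 0 0 0"
}}

```text
time: 14.5
tool_pos: [0.5374, 0.0416, 0.1371]
tool_rot: [-0.0, 0.093, 0.996, 0.0]
contact_force: [-4.5, 1.4, -2.8]
gripper_width: 0.096
grasp_force: 60.1
```

```bash
python3 m.py '0 0 0.008 0 0 0'
```

```text
t 14.5 err mm [-0.21  0.05  0.08] rot [-0.0001  0.0008  0.    ] F [-4.5  1.4 -2.8] w 0.09575483021186387 60.116432905197144
tool U mm [-53.31  -8.99 137.11] F in U [-4.7  0.5 -2.8] M [0.02 1.   0.01] rot [-0.0001  0.0006  0.0001]
```

Emit:
{"name": "jog_arm", "arguments": {
  "motion": "0 0 0 0.002 0 0 0; 0 0 0 0.004 0 0 0; 0 0 0 0.006 0 0 0; 0 0 0 0.008 0 0 0; 0 0 0 0.009 0 0 0"
}}

```text
time: 15.12
tool_pos: [0.5374, 0.0415, 0.1331]
tool_rot: [-0.0, 0.093, 0.996, 0.0]
contact_force: [-7.5, 0.4, 1.3]
gripper_width: 0.097
grasp_force: 60.6
```

```bash
python3 m.py '0 0 0.009 0 0 0'
```

```text
t 15.125 err mm [-0.28  0.03  0.53] rot [0.     0.0009 0.0002] F [-7.5  0.4  1.3] w 0.0973244163859694 60.58557629585266
tool U mm [-53.38  -9.02 133.05] F in U [-7.4 -1.   1.3] M [-0.12  1.27 -0.1 ] rot [0.     0.0007 0.0003]
```

Emit:
{"name": "jog_arm", "arguments": {
  "motion": "0 0 0 0.001 0 0 0; 0 0 0 0.002 0 0 0; 0 0 0 0.003 0 0 0; 0 0 0 0.004 0 0 0; 0 0 0 0.004 0 0 0"
}}

```text
time: 15.75
tool_pos: [0.5374, 0.0416, 0.1326]
tool_rot: [-0.0, 0.093, 0.996, -0.0]
contact_force: [-11.5, 1.4, 7.1]
gripper_width: 0.097
grasp_force: 61.5
```

```bash
python3 m.py '0 0 0.004 0 0 0'
```

```text
t 15.75 err mm [-0.27  0.07  2.07] rot [0.0001 0.001  0.0001] F [-11.5   1.4   7.1] w 0.0968222608486218 61.47554039955139
tool U mm [-53.38  -8.99 132.59] F in U [-11.6  -0.8   7.1] M [-0.12  1.88 -0.14] rot [0.0001 0.0008 0.0002]
```

Emit:
{"name": "jog_arm", "arguments": {
  "motion": "0 0 0 0.001 0 0 0; 0 0 0 0.002 0 0 0; 0 0 0 0.003 0 0 0; 0 0 0 0.003 0 0 0; 0 0 0 0.003 0 0 0"
}}

```text
time: 16.38
tool_pos: [0.5374, 0.0416, 0.1325]
tool_rot: [-0.0, 0.093, 0.996, -0.0]
contact_force: [-15.7, 1.3, 13.6]
gripper_width: 0.098
grasp_force: 62.2
```

```bash
python3 m.py '0 0 0.003 0 0 0'
```

```text
t 16.375 err mm [-0.25  0.09  3.48] rot [0.0003 0.0012 0.    ] F [-15.7   1.3  13.6] w 0.09755986785387666 62.24278450012207
tool U mm [-53.37  -8.96 132.51] F in U [-15.7  -1.7  13.6] M [-0.22  2.54 -0.05] rot [0.0002 0.001  0.0001]
```

Emit:
{"name": "jog_arm", "arguments": {
  "motion": "0 0.0005 0 -0.004 0 0 0; 0 0.0005 0 -0.007 0 0 0; 30 0.0005 0 -0.007 0 0 0; 60 0.0005 0 -0.007 0 0 0; 90 0.0005 0 -0.007 0 0 0"
}}

```text
time: 17.0
tool_pos: [0.5386, 0.0413, 0.1335]
tool_rot: [0.002, 0.093, 0.996, -0.0]
contact_force: [-0.7, 0.5, 0.1]
gripper_width: 0.719
grasp_force: 0.0
```

Emit:
{"name": "jog_arm", "arguments": {
  "motion": "90 0 0 0 0 0 0; 90 0 0 0 0 0 0; 90 0 0 -0.04 0 0 0; 90 0 0 -0.12 0 0 0; 90 0 0 -0.2 0 0 0"
}}

```text
time: 17.62
tool_pos: [0.5375, 0.0415, 0.235]
tool_rot: [0.001, 0.093, 0.996, 0.0]
contact_force: [0.0, -0.5, -0.2]
gripper_width: 0.895
grasp_force: 0.0
```

Emit:
{"name": "jog_arm", "arguments": {
  "motion": "90 0.1 0 -0.05 0 0 0; 90 0.2 0 -0.1 0 0.1 0; 90 0.3 0 -0.1 0 0 0; 90 0.3 0 -0.1 0 0 0; 90 0.3 0 -0.1 0 0 0"
}}

```text
time: 18.25
tool_pos: [0.3901, 0.0695, 0.2843]
tool_rot: [0.002, 0.093, 0.996, 0.0]
contact_force: [0.3, 0.2, 0.2]
gripper_width: 0.899
grasp_force: 0.0
```

```bash
python3 - <<'E'
import sys;sys.argv=['m'];exec(open('m.py').read())
for c in ['scene','wrist']:
    f=grab_frame(c)
    for t in ['bracket','bracket_grip','bracket_tabs']: print(c,t,[(round(x['p'],2),Uinv(x['at']).round(4)) for x in place_of(c,t)])
    if c=='scene': a=cv2.resize(f['color'][140:230,270:360],(400,400),interpolation=cv2.INTER_CUBIC)
    else:
        r=cut_out(c,'bracket');W=cloud(f)
        if r:
            k=r[0]['pixels'];P=Uinv(W[k&~np.isnan(W[...,0])])
            for z,n in((.118,'top'),(.006,'foot')):
                Q=P[abs(P[:,2]-.05-z)<.006]
                if len(Q)>20: print(n,len(Q),np.median(Q,0).round(4),cv2.minAreaRect((Q[:,:2]*1000).astype(np.float32)))
        b=cv2.resize(f['color'],(400,400))
save({'color':np.hstack([a,b])},'i.png')
E
```

```text
t 18.25 err mm [-147.6    27.97  155.23] rot [-0.0007 -0.0037 -0.0003] F [0.3 0.2 0.2] w 0.8989798421423981 0.0
tool U mm [-203.32   -8.91  284.26] F in U [0.2 0.3 0.2] M [ 0.02 -0.02  0.03] rot [-0.0007 -0.0039 -0.0002]
scene bracket [(0.58, array([-0.0557, -0.0074,  0.0475]))]
scene bracket_grip [(0.55, array([-0.0549, -0.0042,  0.1454]))]
scene bracket_tabs [(0.62, array([-0.0244, -0.0107,  0.1249]))]
wrist bracket [(0.72, array([-0.0528, -0.0096,  0.0482])), (0.18, array([-0.0348, -0.5097, -0.0007]))]
wrist bracket_grip [(0.78, array([-0.0547, -0.009 ,  0.1549])), (0.58, array([-0.0204, -0.0118,  0.1294]))]
wrist bracket_tabs [(0.58, array([-0.0197, -0.0095,  0.1299]))]
top 397 [-0.0562 -0.0089  0.168 ] ((-53.83205795288086, -8.905259132385254), (11.071961402893066, 50.26088333129883), 89.66539001464844)
foot 1184 [-0.0686 -0.0044  0.056 ] ((-65.58583068847656, -8.920835494995117), (91.47742462158203, 43.37740707397461), 0.1163155734539032)
```

View pics/i.png

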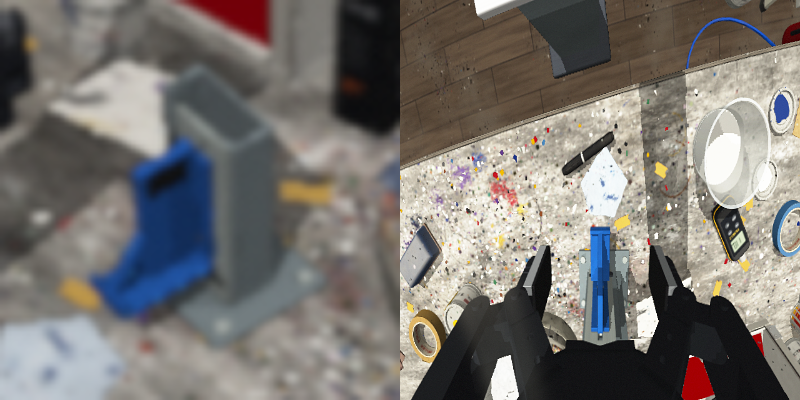

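```bash
python3 -c "
from plant import *
print(job_done())"
```

```text
the job is handed in; nothing more can be done
None
```

The bracket is hooked into both slots, pushed down to a hard stop at about z = 50 mm and released, and the job is handed in at about 18 s. Measured wrist forces stayed around 20 N, under the 40 N limit. I could not see the lock pin, so I inferred it has sprung out from the seat height and the drop in force once the bevel passed it.

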